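# Hold the lint bin open, then let it close

## Task

I have a handful of dryer lint to throw away: press the lever of the grey countertop bin fully down and keep it down for three seconds, so that its lid stays wide open for me, then let go of the lever so that the lid closes again. Work the lid only by its lever. Leave the green bin shut and do not knock or shift the brown glass jar.

Things in the scene. Friction and masses are not known exactly. Their poses are not given: they have to be found in the camera images.
- grey_lever: grey bin's lever: black paddle 50x64x10 mm (x,y,z) on a steel yoke. Origin: centre of paddle's top, 130 mm above the counter when up. x points level from paddle to bin, z up. Pressed, it swings about an axis 160 mm along +x: the paddle sinks 44 mm to a stop, tilts 16 deg, shifts 5 mm to the bin. Needs 6 N to start, 8 N at the stop (more if fast); springs up when released. Bin wall 80 mm along +x.
- grey_lid: lid of the grey bin (bin 160x170 mm in plan, lid top 167 mm above the counter, fixed; its centre 160 mm along the lever's +x). Origin: middle of the lid's lower front edge, 150 mm up when shut; z up when shut. Hinged 170 mm along its x; tilts 1.15 rad (66 deg) with the lever fully down, in proportion to it; open, it reaches 0.32 m up. Falls shut by itself within 1 s of release.
- green_lid: lid of the green bin, the same make and size in sage green, on the other side of the jar, with a like lever (paddle centre 74 mm along -x of this lid's origin, 130 mm up). Origin: middle of the lid's lower front edge. It must stay shut (z upright).
- amber_jar: brown glass jar with a dark steel lid, loose, 68 mm in diameter and 125 mm tall, standing between the two bins. Origin: centre of its underside; z up along its axis.
Mind the look-alikes: they are no part of the job. What is meant by the amber_jar is not yellow, and is the larger of those in its own colour.

How it is judged:
By the outcome, as a careful person would: the job done as asked, in the order asked, and still so for the second after the job is handed in, with the robot touching nothing.
It also fails if it takes over 35 s, if anything falls off the work surface, if the arm or the gripper's body presses on something with over 40 N, if the wrist force passes 120 N, or if a joint passes its speed limit or range.

## Robot

A 6-joint arm with a two-finger parallel gripper is mounted at the origin on the work surface. World frame = base frame: x ahead of the robot, y to its left, z up, the work surface at z = 0. Lengths are in m, angles in rad, forces in N, time in s.
With the tool pointing down it reaches from about 0.375 to 0.9 m from the base axis. Payload 3.1 kg.
Tool frame: the origin (TCP) lies between the finger pads; the fingertips stand robot.tcp_to_tips ahead of it and the grasp point (between the pads) lies 5 mm behind it (robot.tcp_to_tips is the distance from the TCP to the fingertips, in m); z points along the fingers, x is the direction in which the jaws open and shut, and the axes are right-handed (so a half turn about z gives the same grasp; the last joint's range is limited). The gripper opens to 87 mm and grips with 3 to 60 N. Pads are 19 mm wide; open, the fingers measure 117 mm over their backs; the gripper's body (75 mm by 190 mm) begins 51 mm behind the grasp point.
Start: joints at [0.982, 0.527, 1.433, -0, 1.181, -0.178], TCP at [0.25, 0.573, 0.237] pointing down, gripper open.
Joint ranges: [-3.08, 3.08], [-0.75, 2.2], [0.22, 2.44], [-1.43, 4.57], [0, 2.65], [-2.85, 2.85]. Speed limits (rad/s): [2.79, 2.79, 3.14, 3.14, 3.14, 3.14].

## Interface

Orientations are given as a unit quaternion [x, y, z, w].
In Python, from rig import robot gives the robot as it stands.
- The arm moves only by the shell command python3 -m crank 'ROWS' [FORCE]. ROWS is JSON, a list of rows, each a list of 7 numbers: the turn, a rotation vector about the tool's x, y, z each as a share of 90 degrees, from -1 to 1, then the shift along the tool's x, y, z each as a share of 100 mm, from -1 to 1, then the closure, from 0 (fully open) to 1 (shut). In form: [[rx, ry, rz, tx, ty, tz, grip], ...]. A call has 1 to 20 rows; each row is the pose to reach, as a shift and turn from the pose measured when the call began, along the tool's axes at that moment; what a row does not reach only later rows make up. A row lasts 1/12 s, in which the tool goes at most 41.7 mm and 7.16 degrees, less where a joint would pass 70% of its speed; a pose out of reach is approached as far as the arm can. A call with a number of a shift or a turn outside -1 to 1 is refused whole. A call with a gripper value outside its range is refused whole. The fingers move at their own pace and stop on an object; FORCE is the grip in N (left out, the last holds). Time passes only in rows, so rows that repeat a pose let the fingers close. It gives the time, the measured TCP pose, the force and the opening at its end, in the units of the state.
- robot.get_obs(): the state, without advancing time (a new reading comes with each control period).
- robot.camera(name): name is "side" or "top" or "wrist"; returns (picture, depth): 400x640x3 uint8, red, green, blue; 400x640 float32, m along the optical axis (not along the pixel's ray), 0 where there is no reading.
- robot.camera_model(name): a dict with "fx", "fy", "cx", "cy" (pixels), "dist_coeffs" ([k1, k2, p1, p2, k3] as OpenCV has them; the pictures are not rectified), "extrinsics" (4x4, takes a point from camera to world coordinates); the wrist camera has in their place "tool_from_camera" (4x4, takes a point from camera to tool coordinates, whose origin is the TCP and whose axes are the tool frame's). Camera axes: x right, y down, z forward; pixel columns grow to the right and rows downward; lengths in m; the calibration is good to about 2 mm. A picture is of the moment at which its call begins: read the wrist's pose just before it. camera_model takes no time and is no camera call.
- robot.hand_in(): hands the job in, once; it reports no verdict.
The state is a dict: "time": time; "q": joint angles; "joint_velocities": joint speeds; "joint_torque": joint torques, N m; "position": TCP position; "tool_rot": TCP orientation; "ft_force": force on the tool from outside, world axes, zero at the start; "moment": the same for the moment, N m; "grip_width": finger opening in m.
Only numpy, scipy, OpenCV 4.12 (cv2) and the standard library are available. Lean on these libraries where they do the work, as an engineer would, in place of code of your own. Each camera call takes 0.05 s, during which the arm holds its last target. There are 200 camera calls.

## Working session

There is one attempt and no reset: what is moved stays moved. The work goes in short steps, Python scripts to look and compute and a shell command to move; the robot and the scene stay as the last step left them, time stands still between calls to the robot, and variables do not carry over. Pictures are saved under pics/ and viewed, on a budget of 10 in all, crops included, one or two more only if the job needs it, and the job is handed in when it is done.

```bash
mkdir -p pics; cat > h.py <<'E'
import numpy as np,cv2
from rig import robot
from scipy.spatial.transform import Rotation as R
def snap(n,f):
    o=robot.get_obs(); p,d=robot.camera(n); m=robot.camera_model(n)
    if n=='wrist':
        T=np.eye(4);T[:3,:3]=R.from_quat(o['tool_rot']).as_matrix();T[:3,3]=o['position'];E=T@np.array(m['tool_from_camera'])
    else:E=np.array(m['extrinsics'])
    cv2.imwrite(f'pics/{f}.png',p[:,:,::-1]);np.savez(f'pics/{f}.npz',p=p,d=d,E=E,K=[m['fx'],m['fy'],m['cx'],m['cy']],D=m['dist_coeffs'])
def px(f,pts):
    z=np.load(f'pics/{f}.npz');fx,fy,cx,cy=z['K'];K=np.array([[fx,0,cx],[0,fy,cy],[0,0,1]])
    for u,v in pts:
        d=z['d'][v-1:v+2,u-1:u+2];d=np.median(d)
        n=cv2.undistortPoints(np.array([[[u,v]]],float),K,z['D'])[0,0]
        print((u,v),(z['E']@[n[0]*d,n[1]*d,d,1])[:3].round(4))
E
python3 - <<'E'
from h import *
snap('top','top0');snap('side','side0')
o=robot.get_obs();print(o['time'],o['position'],o['tool_rot'],o['ft_force'],robot.tcp_to_tips)
E
```

```text
0.1 [0.24923736 0.5724776  0.23567337] [ 8.36468522e-01  5.48014137e-01 -8.72793762e-04  3.95560595e-04] [-0.55012777 -0.45909893  0.12109439] 0.014
```

View pics/top0.png

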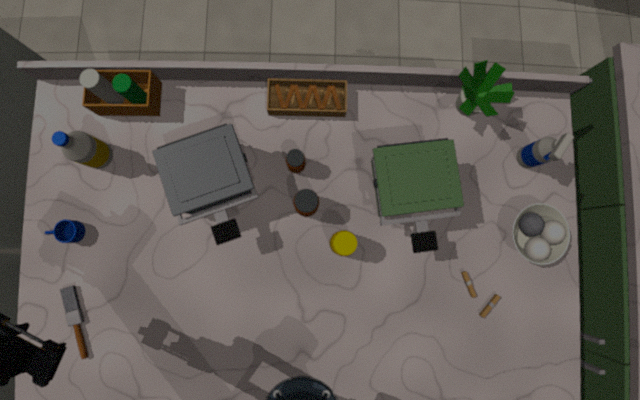

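View pics/side0.png

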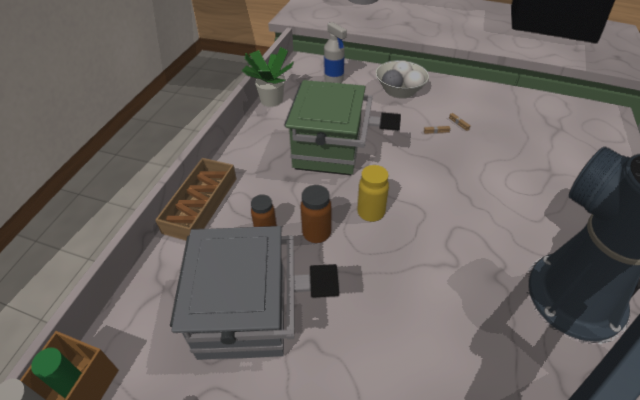

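Top view: the grey bin is at (205,170) with its black paddle at (226,232). The brown jar is the larger brown one at (306,202); the look-alikes are the small brown one at (296,160) and the yellow one at (344,243). The green bin is at (417,178) with its paddle at (424,241). Next I measure and take a close crop of the paddle.

```bash
python3 - <<'E'
from h import *
px('top0',[(226,232),(215,226),(237,221),(240,237),(219,243),(306,202),(344,243),(205,170),(235,126),(155,166),(179,217),(255,190)])
px('side0',[(324,281),(312,268),(335,268),(337,293),(313,295),(316,193)])
z=np.load('pics/top0.npz');c=z['p'][190:270,180:340,::-1];c=cv2.resize(c,None,fx=5,fy=5,interpolation=cv2.INTER_CUBIC);cv2.imwrite('pics/c0.png',np.clip(c*1.8,0,255).astype('uint8'))
o=robot.get_obs();print(R.from_quat(o['tool_rot']).as_matrix().round(3))
E
```

```text
(226, 232) [0.4919 0.1883 0.1285]
(215, 226) [0.506  0.2157 0.1294]
(237, 221) [ 5.255e-01  1.846e-01 -2.000e-04]
(240, 237) [0.4804 0.154  0.1262]
(219, 243) [0.4648 0.2046 0.1277]
(306, 202) [ 0.5699 -0.0061  0.1255]
(344, 243) [ 0.4702 -0.1018  0.1254]
(205, 170) [0.6387 0.2378 0.1629]
(235, 126) [ 7.953e-01  2.008e-01 -2.000e-04]
(155, 166) [ 6.755e-01  4.219e-01 -2.000e-04]
(179, 217) [0.5263 0.3054 0.1291]
(255, 190) [0.5969 0.1206 0.1292]
(324, 281) [0.4925 0.1983 0.1305]
(312, 268) [0.5212 0.1785 0.1302]
(335, 268) [0.4822 0.1657 0.1292]
(337, 293) [0.4641 0.2141 0.1296]
(313, 295) [0.5024 0.2292 0.1281]
(316, 193) [ 0.5746 -0.0054  0.1251]
[[ 0.399  0.917 -0.001]
 [ 0.917 -0.399 -0.002]
 [-0.002 -0.    -1.   ]]
```

View pics/c0.png

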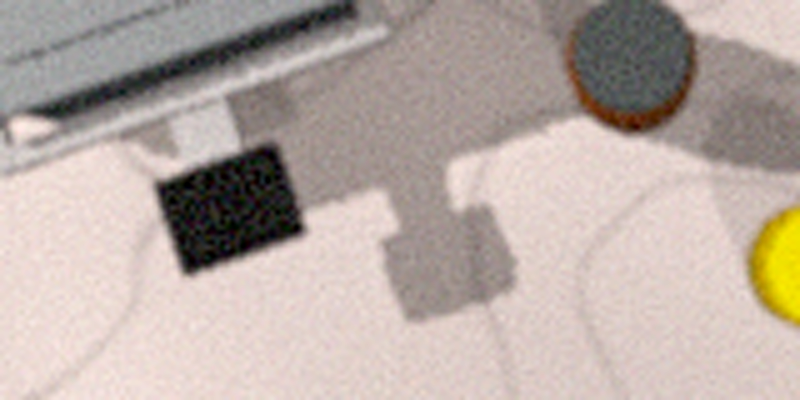

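```bash
cat >> h.py <<'E'
def need(tip,yaw=20,a=12):
    "tip: world fingertip target; tool x lateral, y along the bin's x, body leaning a deg away from the bin"
    o=robot.get_obs();Rn=R.from_quat(o['tool_rot'])
    c,s=np.cos(np.radians(yaw)),np.sin(np.radians(yaw))
    Rt=R.from_matrix(np.array([[-s,c,0],[c,s,0],[0,0,-1]]).T)*R.from_rotvec([-np.radians(a),0,0])
    p=np.array(tip)-Rt.apply([0,0,robot.tcp_to_tips])
    print('t',round(o['time'],2),'tipnow',(o['position']+Rn.apply([0,0,robot.tcp_to_tips])).round(4),'F',np.round(o['ft_force'],1),'w',o['grip_width'])
    print('turn',((Rn.inv()*Rt).as_rotvec()/(np.pi/2)).round(3),'shift',(Rn.inv().apply(p-o['position'])/.1).round(3))
E
python3 -c "
from h import *
need([.487,.190,.16]);print(np.array(robot.camera_model('wrist')['tool_from_camera']).round(3))"
```

```text
t 0.1 tipnow [0.2492 0.5725 0.2217] F [-0.6 -0.5  0.1] w 0.08726030301859847
turn [-0.127  0.052 -0.482] shift [-2.576  3.686  0.624]
[[ 1.     0.    -0.    -0.   ]
 [-0.     0.969  0.246 -0.068]
 [ 0.    -0.246  0.969 -0.148]
 [ 0.     0.     0.     1.   ]]
```

```bash
python3 -m crank '[[-0.127,0.052,-0.482,-0.7,1,0,1],[-0.127,0.052,-0.482,-0.7,1,0,1],[-0.127,0.052,-0.482,-0.7,1,0,1],[-0.127,0.052,-0.482,-0.7,1,0,1],[-0.127,0.052,-0.482,-0.7,1,0,1],[-0.127,0.052,-0.482,-0.7,1,0,1],[-0.127,0.052,-0.482,-0.7,1,0,1]]' 20; python3 -c "
from h import *
need([.487,.190,.20])"
```

```text
time: 0.68
position: [0.3121, 0.4671, 0.2352]
tool_rot: [0.569, 0.816, 0.085, 0.06]
ft_force: [-0.2, -0.8, -0.7]
grip_width: 0.0483
t 0.68 tipnow [0.3148 0.4681 0.2215] F [-0.2 -0.8 -0.7] w 0.0482712624111537
turn [-0.001  0.     0.003] shift [-3.205  0.593  0.348]
```

```bash
python3 -m crank '[[0,0,0,-1,0.2,0,1],[0,0,0,-1,0.2,0,1],[0,0,0,-1,0.2,0,1],[0,0,0,-1,0.2,0,1]]'; python3 -m crank '[[0,0,0,-1,0.2,0.1,1],[0,0,0,-1,0.2,0.1,1],[0,0,0,-1,0.2,0.1,1],[0,0,0,-1,0.2,0.1,1]]'; python3 -c "
from h import *
need([.487,.190,.20])"
```

```text
time: 1.02
position: [0.3662, 0.3771, 0.2392]
tool_rot: [0.57, 0.815, 0.084, 0.06]
ft_force: [0.2, -0.4, 0.2]
grip_width: 0.0219
time: 1.35
position: [0.4227, 0.2883, 0.2334]
tool_rot: [0.572, 0.814, 0.084, 0.061]
ft_force: [-0.2, 0.8, 0.1]
grip_width: 0.0017
t 1.35 tipnow [0.4254 0.2892 0.2197] F [-0.2  0.8  0.1] w 0.0017089600472223272
turn [-0.002  0.002 -0.002] shift [-1.142  0.197  0.246]
```

```bash
python3 -m crank '[[0,0,0,-1,0.18,0.12,1],[0,0,0,-1,0.18,0.12,1],[0,0,0,-1,0.18,0.12,1],[0,0,0,-1,0.18,0.12,1],[0,0,0,-1,0.18,0.12,1]]'; python3 -c "
from h import *
need([.487,.190,.16])
snap('wrist','w1');snap('side','s1')
a=cv2.imread('pics/w1.png');b=cv2.imread('pics/s1.png')[120:400,120:440]
cv2.imwrite('pics/v1.png',cv2.convertScaleAbs(np.hstack([cv2.resize(a,(448,280)),b]),alpha=1.4))"
```

```text
time: 1.77
position: [0.4755, 0.2011, 0.2253]
tool_rot: [0.573, 0.813, 0.083, 0.06]
ft_force: [-0.6, 1.2, -0.5]
grip_width: 0.0004
t 1.77 tipnow [0.4782 0.2021 0.2116] F [-0.6  1.2 -0.5] w 0.00036310987793647896
turn [-0.002  0.002 -0.003] shift [-0.143 -0.065  0.515]
```

View pics/v1.png

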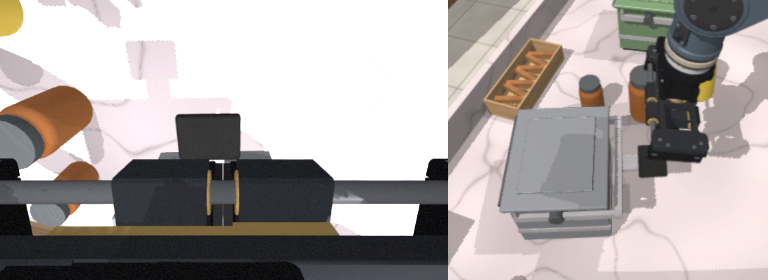

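The paddle is square to the tool in the wrist view (left picture: near corners at (177,115) and (240,115)) and sits a little to tool −x. The jar and both bins are untouched. I'll refine the paddle pose from this view.

```bash
python3 -c "
from h import *
px('w1',[(256,168),(299,167),(339,168),(258,215),(299,200),(337,215)])"
```

```text
(256, 168) [0.4808 0.1587 0.1296]
(299, 167) [0.4705 0.1858 0.1293]
(339, 168) [0.4618 0.2113 0.13  ]
(258, 215) [0.515  0.1696 0.1299]
(299, 200) [0.4934 0.1934 0.1306]
(337, 215) [0.4957 0.2228 0.1303]
```

```bash
python3 -c "
from h import *
need([.488,.191,.145]);need([.488,.191,.125])"
```

```text
t 1.87 tipnow [0.4771 0.2031 0.2117] F [-0.1  0.5  0.7] w 0.0003984847156514303
turn [-0.002  0.002 -0.001] shift [-0.15  -0.077  0.666]
t 1.87 tipnow [0.4771 0.2031 0.2117] F [-0.1  0.5  0.7] w 0.0003984847156514303
turn [-0.002  0.002 -0.001] shift [-0.149 -0.117  0.862]
```

```bash
python3 -m crank '[[0,0,0,-0.15,-0.04,0.3,1],[0,0,0,-0.15,-0.08,0.67,1],[0,0,0,-0.15,-0.08,0.67,1],[0,0,0,-0.15,-0.08,0.67,1]]'; python3 -c "
from h import *
need([.488,.191,.120]);need([.4925,.193,.085])"
```

```text
time: 2.2
position: [0.4826, 0.191, 0.1565]
tool_rot: [0.571, 0.815, 0.081, 0.057]
ft_force: [0.2, 0.5, 1.1]
grip_width: 0.0006
t 2.2 tipnow [0.4852 0.1919 0.1427] F [0.2 0.5 1.1] w 0.0006048748011496681
turn [-0.006  0.    -0.001] shift [-0.018 -0.024  0.228]
t 2.2 tipnow [0.4852 0.1919 0.1427] F [0.2 0.5 1.1] w 0.0006048748011496681
turn [-0.006  0.    -0.001] shift [-0.014 -0.045  0.58 ]
```

```bash
python3 -m crank '[[0,0,0,-0.01,-0.01,0.1,1],[0,0,0,-0.02,-0.02,0.18,1],[0,0,0,-0.02,-0.03,0.26,1],[0,0,0,-0.02,-0.03,0.34,1],[0,0,0,-0.02,-0.04,0.4,1],[0,0,0,-0.02,-0.04,0.45,1],[0,0,0,-0.02,-0.04,0.45,1],[0,0,0,-0.02,-0.04,0.45,1]]'; python3 -c "
from h import *
need([.4925,.193,.085]);need([.4925,.193,.080])"
```

```text
time: 2.87
position: [0.4872, 0.1922, 0.1134]
tool_rot: [0.571, 0.815, 0.082, 0.057]
ft_force: [-4.5, 2.5, 5.4]
grip_width: 0.0003
t 2.87 tipnow [0.4898 0.1932 0.0997] F [-4.5  2.5  5.4] w 0.0003272546985913895
turn [-0.006 -0.    -0.   ] shift [-0.011 -0.006  0.149]
t 2.87 tipnow [0.4898 0.1932 0.0997] F [-4.5  2.5  5.4] w 0.0003272546985913895
turn [-0.006 -0.    -0.   ] shift [-0.011 -0.016  0.198]
```

```bash
python3 -m crank '[[0,0,0,-0.01,0,0.06,1],[0,0,0,-0.01,0,0.12,1],[0,0,0,-0.01,0,0.17,1],[0,0,0,-0.01,0,0.17,1],[0,0,0,-0.01,0,0.17,1]]'; python3 -c "
from h import *
need([.4925,.193,.080])
snap('side','s2')
o=robot.get_obs();print(o['ft_force'])
cv2.imwrite('pics/v2.png',cv2.convertScaleAbs(cv2.imread('pics/s2.png'),alpha=1.4))"
```

```text
time: 3.28
position: [0.49, 0.1933, 0.0988]
tool_rot: [0.57, 0.815, 0.083, 0.057]
ft_force: [-3.4, 0.5, 6.6]
grip_width: 0.0004
t 3.28 tipnow [0.4926 0.1943 0.0851] F [-3.4  0.5  6.6] w 0.0004330907990145521
turn [-0.005 -0.001  0.   ] shift [-0.011 -0.017  0.049]
[-3.75097902  0.46560032  6.62081064]
```

View pics/v2.png

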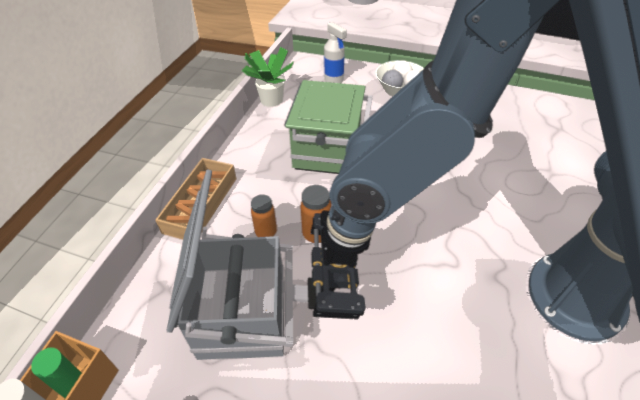

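The lid is wide open (plate edge from (208,170) to (175,325)), and the jar at (315,212) and the green bin are undisturbed. The force doesn't yet show a stop, so I push further.

```bash
python3 -m crank '[[0,0,0,0,0,0.03,1],[0,0,0,0,0,0.06,1],[0,0,0,0,0,0.06,1],[0,0,0,0,0,0.06,1]]'; python3 -c "
from h import *
need([.4925,.193,.080])"
```

```text
time: 3.67
position: [0.4903, 0.1936, 0.0972]
tool_rot: [0.569, 0.816, 0.084, 0.059]
ft_force: [-9.7, -7.2, 26.3]
grip_width: 0.0005
t 3.67 tipnow [0.493  0.1946 0.0835] F [-9.7 -7.2 26.3] w 0.0005369366076857334
turn [-0.003 -0.     0.002] shift [-0.013 -0.017  0.032]
```

At the stop (26 N). I hold it with a slight overdrive for about 4 s.

```bash
H='python3 -m crank'; 
python3 -m crank '[[0,0,0,0,0,0.035,1],[0,0,0,0,0,0.035,1],[0,0,0,0,0,0.035,1],[0,0,0,0,0,0.035,1],[0,0,0,0,0,0.035,1],[0,0,0,0,0,0.035,1],[0,0,0,0,0,0.035,1],[0,0,0,0,0,0.035,1],[0,0,0,0,0,0.035,1],[0,0,0,0,0,0.035,1],[0,0,0,0,0,0.035,1],[0,0,0,0,0,0.035,1],[0,0,0,0,0,0.035,1],[0,0,0,0,0,0.035,1],[0,0,0,0,0,0.035,1],[0,0,0,0,0,0.035,1],[0,0,0,0,0,0.035,1],[0,0,0,0,0,0.035,1],[0,0,0,0,0,0.035,1],[0,0,0,0,0,0.035,1]]'
python3 -c "
from h import *
snap('side','s3')
cv2.imwrite('pics/v3.png',cv2.convertScaleAbs(cv2.resize(cv2.imread('pics/s3.png')[150:370,140:400],None,fx=2,fy=2),alpha=1.4))"
```

```text
time: 5.33
position: [0.4902, 0.1936, 0.0975]
tool_rot: [0.569, 0.816, 0.084, 0.06]
ft_force: [-8.8, -7.7, 21.7]
grip_width: 0.0004
```

View pics/v3.png

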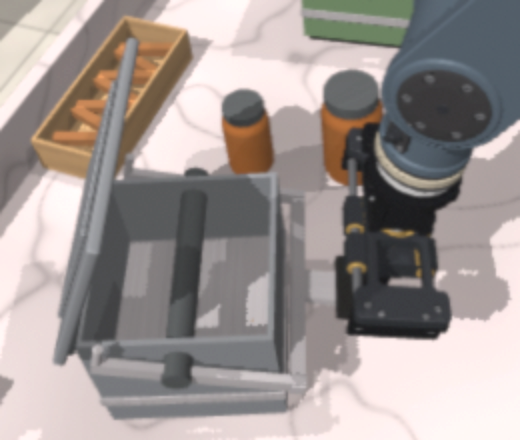

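The lid is wide open and the lever is down. The gripper is well to the robot's side of the lid. Holding on.

```bash

python3 -m crank '[[0,0,0,0,0,0.035,1],[0,0,0,0,0,0.035,1],[0,0,0,0,0,0.035,1],[0,0,0,0,0,0.035,1],[0,0,0,0,0,0.035,1],[0,0,0,0,0,0.035,1],[0,0,0,0,0,0.035,1],[0,0,0,0,0,0.035,1],[0,0,0,0,0,0.035,1],[0,0,0,0,0,0.035,1],[0,0,0,0,0,0.035,1],[0,0,0,0,0,0.035,1],[0,0,0,0,0,0.035,1],[0,0,0,0,0,0.035,1],[0,0,0,0,0,0.035,1],[0,0,0,0,0,0.035,1],[0,0,0,0,0,0.035,1],[0,0,0,0,0,0.035,1],[0,0,0,0,0,0.035,1],[0,0,0,0,0,0.035,1]]'
python3 -m crank '[[0,0,0,0,0,0.035,1],[0,0,0,0,0,0.035,1],[0,0,0,0,0,0.035,1],[0,0,0,0,0,0.035,1],[0,0,0,0,0,0.035,1],[0,0,0,0,0,0.035,1],[0,0,0,0,0,0.035,1],[0,0,0,0,0,0.035,1],[0,0,0,0,0,0.035,1],[0,0,0,0,0,0.035,1]]'
```

```text
time: 7.05
position: [0.4901, 0.1936, 0.0976]
tool_rot: [0.568, 0.816, 0.085, 0.061]
ft_force: [-7.4, -8.1, 19.5]
grip_width: 0.0001
time: 7.88
position: [0.4901, 0.1936, 0.0976]
tool_rot: [0.567, 0.817, 0.086, 0.062]
ft_force: [-7.6, -6.7, 17.6]
grip_width: 0.0006
```

Held for over 4 s at the stop. Now I release by backing off along the tool axis, which goes up and away from the bin.

```bash

python3 -m crank '[[0,0,0,0,0,-0.15,1],[0,0,0,0,0,-0.35,1],[0,0,0,0,-0.1,-0.6,1],[0,0,0,0,-0.2,-0.9,1],[0,0,0,0,-0.3,-1,1],[0,0,0,0,-0.3,-1,1]]'
python3 -m crank '[[0,0,0,0.3,-0.5,-0.2,1],[0,0,0,0.6,-0.5,-0.2,1],[0,0,0,0.6,-0.5,-0.2,1],[0,0,0,0.6,-0.5,-0.2,1],[0,0,0,0.6,-0.5,-0.2,1],[0,0,0,0.6,-0.5,-0.2,1],[0,0,0,0.6,-0.5,-0.2,1],[0,0,0,0.6,-0.5,-0.2,1],[0,0,0,0.6,-0.5,-0.2,1],[0,0,0,0.6,-0.5,-0.2,1],[0,0,0,0.6,-0.5,-0.2,1],[0,0,0,0.6,-0.5,-0.2,1],[0,0,0,0.6,-0.5,-0.2,1],[0,0,0,0.6,-0.5,-0.2,1]]'
python3 -c "
from h import *
snap('side','s4');snap('top','t4')
px('side0',[(316,193),(230,270),(195,310),(330,108)]);px('s4',[(316,193),(230,270),(195,310),(330,108),(324,281)])
cv2.imwrite('pics/v4.png',cv2.convertScaleAbs(cv2.imread('pics/s4.png'),alpha=1.3))"
```

```text
time: 8.38
position: [0.4417, 0.1767, 0.1926]
tool_rot: [0.567, 0.817, 0.087, 0.064]
ft_force: [0.1, -0.1, -0.7]
grip_width: 0.0003
time: 9.55
position: [0.3708, 0.2143, 0.201]
tool_rot: [0.567, 0.817, 0.087, 0.064]
ft_force: [0.1, 0.2, 0.4]
grip_width: 0.0002
(316, 193) [ 0.5746 -0.0054  0.1251]
(230, 270) [0.6443 0.2465 0.1646]
(195, 310) [0.6646 0.3331 0.1644]
(330, 108) [ 0.6199 -0.2535  0.1645]
(316, 193) [ 0.5748 -0.0059  0.1245]
(230, 270) [0.644  0.2469 0.1652]
(195, 310) [0.6643 0.3334 0.165 ]
(330, 108) [ 0.6198 -0.253   0.1649]
(324, 281) [0.4924 0.1985 0.1308]
```

View pics/v4.png

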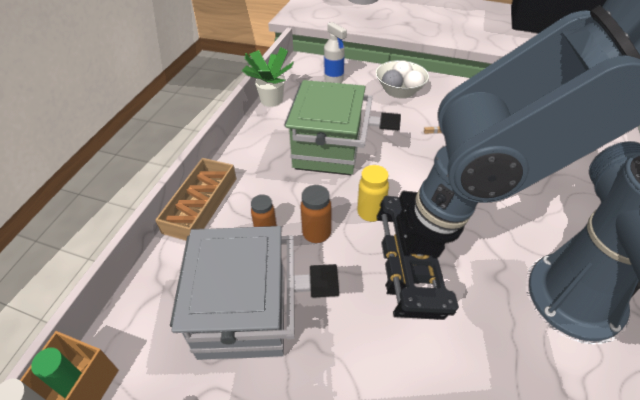

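The grey lid is shut (230,270), its lever is up (324,281), the green lid is shut, and the jar at (316,193) hasn't moved. The gripper touches nothing, so I hand in.

```bash
python3 -c "
from rig import robot
print(robot.hand_in())"
```

```text
the job is handed in; nothing more can be done
None
```

I pressed the grey bin's lever down to its stop with the closed fingertips and held it there for about 4.2 s (robot time 3.7 to 7.9 s). The lid was wide open in the pictures taken as the lever reached the stop and during the hold. I then let go and backed the arm clear, and handed in at about 9.7 s.

- **Force:** The wrist force was about 30 N at the stop and fell to about 20 N over the hold. It read near zero after release, so the robot was touching nothing.
- **Final picture:** The grey lid is shut at its original height, within 1 mm, and the paddle is back up at 0.131 m. The green lid is unchanged and the jar is within 1 mm of where it stood.

No check failed. The side and top cameras disagreed by up to 1 cm on the paddle's position, and a wrist camera measurement settled it before I pressed.

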